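# Make up two block-printing kits

### The job

Make up two kits for the printing class: the square block, the long border block and the tall paint pot go in the large tray, and the larger round block and the wide low pot in the small tray. Give each thing a compartment of its own, standing flat on the tray's floor, blocks handle up and pots upright; the long compartment of the large tray is for the border block. Leave the thin pot, the small round block and the tumbler where they are.

Things in the scene. Friction and masses are not known exactly. Their poses are not given: they have to be found in the camera images.
- large_tray: The larger kit tray, brown wood, 186 x 158 mm outside (x by y), 22 mm high, fixed, on the robot's left or right, x axis within 15 degrees of the robot's. Walls, dividers, floor 6 mm thick. A long compartment (174 x 56 mm) centred at (0, -45) mm; two square ones (84 x 84 mm) at (-45, 31) and (45, 31) mm. Origin at the centre of its underside, z up; inner floor at z = 6 mm.
- small_tray: The smaller kit tray, brown wood, 186 x 96 mm outside (x by y), 22 mm high, fixed, on the other side from the large one. Walls, divider, floor 6 mm thick. Two square compartments (84 x 84 mm) centred at (-45, 0) and (45, 0) mm. Origin at the centre of its underside, z up; inner floor at z = 6 mm.
- square_block: Square wooden printing block, 64 x 64 mm pale base with a dark wooden bar handle on top. Base 25 mm thick, carved face below; total height 60 mm. Handle 44 mm along x, 22 mm across y, from 25 to 60 mm height, centred. About 120 g. Origin at the centre of its underside, z up. Any yaw at the start.
- border_block: Long wooden printing block for borders, pale base 104 mm along x by 36 mm across y, with a dark wooden bar handle on top. Base 25 mm thick, carved face below; total height 60 mm. Handle 50 mm along x, 22 mm across y, from 25 to 60 mm height, centred. About 110 g. Origin at the centre of its underside, z up. Any yaw at the start.
- round_block: The larger round wooden printing block, pale base 66 mm in diameter with a dark round knob on top, 26 mm in diameter, up to 60 mm height (widest from 32 mm up). Base 25 mm thick, carved face below; total height 60 mm. About 110 g. Origin at the centre of its underside, z up.
- tall_pot: Tall lidded paint pot, white with a grey lid, a plain upright cylinder 44 mm in diameter, 90 mm high. About 140 g. Origin at the centre of its underside, z up.
- wide_pot: Wide, low lidded paint pot, white with a grey lid, a plain upright cylinder 62 mm in diameter, 40 mm high. About 120 g. Origin at the centre of its underside, z up.
- thin_pot: Spare stock, stays where it is: thin lidded paint pot, white with a grey lid, 34 mm in diameter, 55 mm high. Origin at the centre of its underside, z up.
- mini_block: Spare stock, stays where it is: the smaller round wooden printing block, base 42 mm in diameter, knob 22 mm in diameter, 60 mm high. Origin at the centre of its underside, z up.
- tumbler: Stays where it is: open steel tumbler, 62 mm across the rim, 75 mm high. Origin at the centre of its underside, z up.
Things that resemble listed ones, but are neither listed nor needed, are in the scene too. What is shaped like the tall_pot but blue or purple is not meant.

How it is judged:
At the end, for the whole second after the job is handed in: Square and border block and tall pot stand in the large tray (pot in a square compartment), round block and wide pot in the small: flat on the floor within 3 mm, upright within 0.1 rad, released, at rest. Thin pot, mini block and tumbler within 30 mm of their start and not tipped (x of square_block in the frame of large_tray between -0.085 and 0.085 m and y of square_block in the frame of large_tray between -0.071 and 0.071 m and z of square_block in the frame of large_tray between 0.003 and 0.009 m and angle between each of square_block, border_block, tall_pot, round_block, wide_pot's own z axis and vertical below 0.1 rad and linear speed of each of square_block, border_block, tall_pot, round_block, wide_pot below 0.02 m/s and angular speed of each of square_block, border_block, tall_pot, round_block, wide_pot below 0.2 rad/s and x of border_block in the frame of large_tray between -0.085 and 0.085 m and y of border_block in the frame of large_tray between -0.071 and 0.071 m and z of border_block in the frame of large_tray between 0.003 and 0.009 m and x of tall_pot in the frame of large_tray between -0.085 and 0.085 m and y of tall_pot in the frame of large_tray between -0.071 and 0.071 m and z of tall_pot in the frame of large_tray between 0.003 and 0.009 m and x of round_block in the frame of small_tray between -0.085 and 0.085 m and y of round_block in the frame of small_tray between -0.04 and 0.04 m and z of round_block in the frame of small_tray between 0.003 and 0.009 m and x of wide_pot in the frame of small_tray between -0.085 and 0.085 m and y of wide_pot in the frame of small_tray between -0.04 and 0.04 m and z of wide_pot in the frame of small_tray between 0.003 and 0.009 m and y of tall_pot in the frame of large_tray above 0 m and not (distance of mini_block from where it was at the start of the episode above 0.03 m or angle between mini_block's own z axis and vertical above 0.4 rad) and not (distance of thin_pot from where it was at the start of the episode above 0.03 m or angle between thin_pot's own z axis and vertical above 0.4 rad) and not (distance of tumbler from where it was at the start of the episode above 0.03 m or angle between tumbler's own z axis and vertical above 0.4 rad)); the robot touches nothing.
It fails at once if the mini round block is shifted more than 30 mm or tipped over (distance of mini_block from where it was at the start of the episode above 0.03 m or angle between mini_block's own z axis and vertical above 0.4 rad).
It fails at once if the thin pot is shifted more than 30 mm or tipped over (distance of thin_pot from where it was at the start of the episode above 0.03 m or angle between thin_pot's own z axis and vertical above 0.4 rad).
It fails at once if the steel tumbler is shifted more than 30 mm or tipped over (distance of tumbler from where it was at the start of the episode above 0.03 m or angle between tumbler's own z axis and vertical above 0.4 rad).
It also fails if it takes over 122 s, if anything falls off the work surface, if the arm or the gripper's body presses on something with over 40 N, if the wrist force passes 120 N, or if a joint passes its speed limit or range.

### The arm

A 6-joint arm with a two-finger parallel gripper is mounted at the origin on the work surface. World frame = base frame: x ahead of the robot, y to its left, z up, the work surface at z = 0. Lengths are in m, angles in rad, forces in N, time in s.
With the tool pointing down it reaches from about 0.25 to 0.775 m from the base axis. Payload 4 kg.
Tool frame: the origin (TCP) lies between the finger pads; the fingertips stand 14 mm ahead of it and the grasp point (between the pads) lies 5 mm behind it (nose_length is the distance from the TCP to the fingertips, in m); z points along the fingers, y is the line along which they close (so a half turn about z gives the same grasp; the last joint's range is limited). The gripper opens to 94 mm and grips with 3 to 60 N. Pads are 16 mm wide; open, the fingers measure 119 mm over their backs; the gripper's body (75 mm by 177 mm) begins 78 mm behind the grasp point.
Start: joints at [-1.366, 0.087, 1.371, -0, 1.684, -0.103], TCP at [0.167, -0.524, 0.22] pointing down, gripper open.
Joint ranges: [-3.1, 3.1], [-0.76, 2.03], [0.27, 2.55], [-1.08, 4.22], [0.17, 2.65], [-2.57, 2.57]. Speed limits (rad/s): [2.79, 2.79, 3.14, 3.14, 3.14, 3.14].

### API

Orientations are given as [roll, pitch, yaw] about the fixed x, y, z axes, in that order (R = Rz(yaw) Ry(pitch) Rx(roll)).
In Python, from bench import * gives the robot as it stands.
- The arm moves only by the tool move_arm, never from a script. Its argument "steps" is one flat list of numbers, 7 for each row, row after row: the turn, a rotation vector about the world's x, y, z in rad, then the shift along the world's x, y, z in m, then the opening, from 0 (shut) to 1 (fully open). A call has 1 to 12 rows; each row is the pose to reach, as a shift and turn from the pose commanded when the call began; what a row does not reach only later rows make up. A row lasts 1/10 s, in which the tool goes at most 50 mm and 8.59 degrees, less where a joint would pass 70% of its speed; a pose out of reach is approached as far as the arm can. A call with a gripper value outside its range is refused whole. The fingers move at their own pace and stop on an object; the grip force is fixed at half the most. Time passes only in rows, so rows that repeat a pose let the fingers close. It gives the time, the measured TCP pose, the force, the opening and the grip force at its end, in the units of the state.
- get_obs(): the state, without advancing time (a new reading comes with each control period).
- snapshot(name): name is "scene" or "top" or "wrist"; returns (picture, depth): 420x560x3 uint8, red, green, blue; 420x560 float32, m along the optical axis (not along the pixel's ray), 0 where there is no reading.
- camera_model(name): a dict with "fx", "fy", "cx", "cy" (pixels), "k1" (the pictures are not rectified: a ray, as slopes to the right and down, at radius r is drawn at 1 + k1 r^2 times it, then the intrinsics apply), "rvec" (rotation vector, rad) and "tvec" (3), from world to camera coordinates, as OpenCV has them. Camera axes: x right, y down, z forward; pixel columns grow to the right and rows downward; lengths in m; the calibration is good to about 2 mm. A picture is of the moment at which its call begins: read the wrist's pose just before it. camera_model takes no time and is no camera call; for the wrist camera it gives the pose at the moment of the call.
- close_job(): hands the job in; it is judged then, once.
Trained networks look in the newest picture that a camera, given by its name, has taken for a name from the list of things; names that differ only in an ending like _2 or _b are one class to them, and where a whole thing is asked for, a point or a joint stands for the part that bears it (a point fixed in the world has none). Each returns a list of dicts, best first, with "score" (0 to 1); they miss things now and then, are a little off and sometimes report something else, mostly with a low value. They report only what shows in the picture. A call takes as long as a camera call. They do not tell look-alikes from the thing itself.
- silhouettes(camera, target): "pixels" (420x560 bool, what is visible of it) and "uv" ([column, row] in pixels, amid what is visible of it).
- spot_point(camera, target): "uv" ([column, row] in pixels: a listed point, or the origin of a listed thing).
The state is a dict: "time": time; "joint_positions": joint angles; "qvel": joint speeds; "joint_torque": joint torques, N m; "tool_pos": TCP position; "ee_rot": TCP orientation; "wrist_force": force on the tool from outside, world axes, zero at the start; "wrist_torque": the same for the moment, N m; "width": finger opening in m; "finger_force": force on a finger pad.
Only numpy, scipy, OpenCV 4.12 (cv2) and the standard library are available. Lean on these libraries where they do the work, as an engineer would, in place of code of your own. Each camera call takes 0.05 s, during which the arm holds its last target. There are 200 camera calls.

## Working session

There is one attempt and no reset: what is moved stays moved. The work goes in short steps, Python scripts to look and compute and a tool call to move; the robot and the scene stay as the last step left them, time stands still between calls to the robot, and variables do not carry over. Pictures are saved under pics/ and viewed, at most 14 in all, crops included, and the job is handed in when it is done.

Besides the shell and the picture viewer there is one more tool, called after "Emit:" as name(argument=value, ...), one argument or row to a line, values as JSON. move_arm: Moves the arm, as the interface text tells. Its arguments: {"type":"object","properties":{"steps":{"type":"array"}},"required":["steps"]}

```bash
mkdir -p pics; cat > h.py <<'E'
from bench import *
import numpy as np, cv2
def save(im,n): cv2.imwrite('pics/'+n,cv2.cvtColor(im,cv2.COLOR_RGB2BGR))
def points(cam,depth,m=None):
    m=m or camera_model(cam)
    h,w=depth.shape
    K=np.array([[m['fx'],0,m['cx']],[0,m['fy'],m['cy']],[0,0,1.]])
    v,u=np.mgrid[0:h,0:w]
    p=cv2.undistortPoints(np.stack([u,v],-1).reshape(-1,1,2).astype(float),K,np.array([m['k1'],0,0,0.])).reshape(h,w,2)
    c=np.dstack([p,np.ones((h,w))])*depth[...,None]
    R=cv2.Rodrigues(np.array(m['rvec'],float))[0]
    return (c-np.array(m['tvec']).reshape(3))@R
E
python3 - <<'E'
from h import *
o=get_obs();print(o['time'],o['tool_pos'],o['ee_rot'],o['width'])
for c in['top','scene']:
    im,d=snapshot(c);save(im,c+'0.png');np.save(c+'.npy',d);np.save(c+'im.npy',im)
    P=points(c,d);np.save(c+'P.npy',P)
    m=camera_model(c);print(c,m,(d>0).mean())
    for t in['large_tray','small_tray','square_block','border_block','round_block','tall_pot','wide_pot','thin_pot','mini_block','tumbler']:
        for s in silhouettes(c,t)[:4]:
            M=s['pixels']&(d>0);q=P[M]
            if len(q)<5: continue
            zt=np.percentile(q[:,2],95);tp=q[q[:,2]>zt-.006]
            print(t,round(s['score'],2),np.round(s['uv']),M.sum(),'med',np.round(np.median(q,0),3),'ztop',round(zt,3),'topc',np.round((tp.min(0)+tp.max(0))/2,3)[:2],np.round(np.ptp(tp,axis=0),3)[:2])
E
```

```text
0.0 [ 0.16649896 -0.52364246  0.21830425] [-3.13938793e+00 -1.77994071e-04  3.07808328e-01] 0.09409379395350942
top {'fx': 546.5018136721045, 'fy': 546.5018136721045, 'cx': 281.5557170538727, 'cy': 214.14786197985612, 'k1': -0.012946146634152531, 'rvec': array([ 2.18431253, -2.141834  ,  0.14053172]), 'tvec': array([-0.0083795 ,  0.59412288,  1.11427268])} 0.996062925170068
large_tray 0.88 [142. 278.] 6883 med [0.457 0.297 0.006] ztop 0.023 topc [0.459 0.295] [0.189 0.167]
large_tray 0.47 [232. 171.] 788 med [0.675 0.112 0.025] ztop 0.06 topc [0.679 0.113] [0.024 0.025]
small_tray 0.86 [425. 249.] 4024 med [ 0.528 -0.302  0.006] ztop 0.023 topc [ 0.529 -0.3  ] [0.187 0.105]
square_block 0.91 [221. 227.] 943 med [0.566 0.126 0.026] ztop 0.061 topc [0.57  0.128] [0.027 0.046]
border_block 0.93 [286. 287.] 830 med [ 0.445 -0.006  0.026] ztop 0.061 topc [ 0.444 -0.007] [0.05  0.031]
round_block 0.97 [233. 171.] 771 med [0.674 0.111 0.025] ztop 0.06 topc [0.679 0.114] [0.024 0.024]
tall_pot 0.86 [286. 228.] 382 med [ 0.561 -0.006  0.089] ztop 0.093 topc [ 0.562 -0.007] [0.041 0.042]
tall_
[... 2115 characters left out ...]
07. 255.] 1418 med [ 0.754 -0.102  0.061] ztop 0.089 topc [ 0.745 -0.09 ] [0.043 0.042]
tall_pot 0.63 [266. 191.] 835 med [ 0.575 -0.02   0.064] ztop 0.089 topc [ 0.599 -0.045] [0.109 0.117]
wide_pot 0.56 [273. 162.] 412 med [0.452 0.115 0.037] ztop 0.039 topc [0.442 0.119] [0.063 0.059]
wide_pot 0.24 [313. 220.] 280 med [ 0.683 -0.     0.04 ] ztop 0.058 topc [ 0.705 -0.029] [0.071 0.085]
thin_pot 0.73 [182. 201.] 483 med [ 0.452 -0.129  0.035] ztop 0.054 topc [ 0.442 -0.123] [0.033 0.034]
mini_block 0.68 [314. 219.] 225 med [ 0.684 -0.001  0.043] ztop 0.058 topc [0.68  0.002] [0.02  0.017]
tumbler 0.84 [217. 216.] 1441 med [ 0.575 -0.13   0.051] ztop 0.073 topc [ 0.562 -0.123] [0.063 0.062]
```

View pics/top0.png

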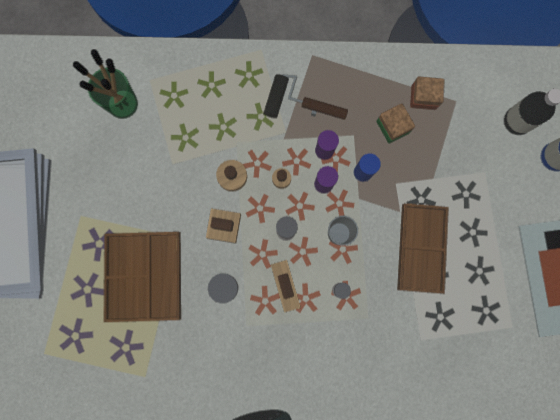

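View pics/scene0.png

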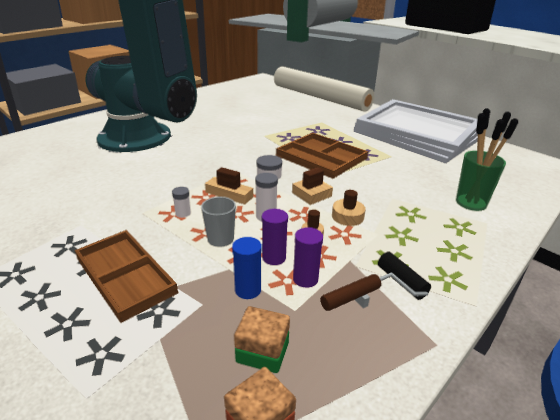

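```bash
python3 - <<'E'
from h import *
P=np.load('topP.npy');im=np.load('topim.npy')
def rect(mask,n):
    q=P[mask][:,:2].astype(np.float32);(c,s,a)=cv2.minAreaRect(q);print(n,np.round(c,3),np.round(s,3),round(a,1),len(q))
z=P[...,2]
def near(x,y,r):return np.hypot(P[...,0]-x,P[...,1]-y)<r
def box(x,y,a,b):return (abs(P[...,0]-x)<a)&(abs(P[...,1]-y)<b)
rect(box(.458,.296,.13,.115)&(z>.016)&(z<.026)&~near(.438,.123,.045)&~near(.566,.126,.05),'large')
rect(box(.528,-.301,.13,.09)&(z>.016)&(z<.026),'small')
for n,x,y in[('sq',.57,.128),('bd',.444,-.007)]:
    rect(near(x,y,.06)&(z>.054)&(z<.064),n+' handle')
    rect(near(x,y,.065)&(z>.02)&(z<.03),n+' base')
for n,x,y,a,b in[('rb',.679,.114,.054,.064),('wp',.437,.122,.036,.046),('p1',.562,-.007,.084,.096),('p2',.667,-.087,.084,.096),('p3',.694,-.173,.084,.096),('p4',.74,-.088,.084,.096),('thin',.442,-.123,.048,.06),('tumb',.56,-.122,.068,.08),('mini',.675,.005,.054,.066)]:
    m=near(x,y,.045)&(z>a)&(z<b);c,r=cv2.minEnclosingCircle(P[m][:,:2].astype(np.float32));
    print(n,np.round(c,3),round(r,4),round(np.median(z[m]),3),m.sum(),im[m].mean(0).round())
# unknown stuff
m=(z>.03)&(P[...,0]<.85)
k,l,s,cc=cv2.connectedComponentsWithStats(m.astype(np.uint8))
for i in range(1,k):
    if s[i,4]>25:print(np.round(np.median(P[l==i],0),3),s[i,4],round(z[l==i].max(),3),cc[i].round())
E
```

```text
large [0.458 0.296] [0.186 0.16 ] 2.6 1353
small [ 0.529 -0.301] [0.098 0.186] 86.2 901
sq handle [0.569 0.127] [0.044 0.022] 81.3 226
sq base [0.569 0.128] [0.065 0.064] 81.9 638
bd handle [ 0.444 -0.007] [0.05  0.022] 17.2 253
bd base [ 0.444 -0.007] [0.104 0.036] 17.0 579
rb [0.679 0.113] 0.0134 0.058 118 [69. 57. 48.]
wp [0.437 0.123] 0.031 0.04 659 [89. 91. 94.]
p1 [ 0.562 -0.006] 0.0218 0.089 366 [87. 89. 91.]
p2 [ 0.667 -0.087] 0.0218 0.089 356 [ 83.  55. 104.]
p3 [ 0.695 -0.173] 0.0223 0.089 361 [ 47.  66. 121.]
p4 [ 0.741 -0.088] 0.0222 0.09 355 [ 81.  53. 102.]
thin [ 0.437 -0.123] 0.0169 0.054 217 [89. 90. 93.]
tumb [ 0.559 -0.121] 0.0309 0.074 163 [ 99. 102. 102.]
mini [0.675 0.005] 0.0107 0.059 82 [68. 55. 47.]
[0.825 0.358 0.107] 1374 1.178 [107.  91.]
[ 0.808 -0.504  0.111] 1488 1.178 [533. 110.]
[0.833 0.028 0.032] 83 0.037 [273. 105.]
[ 0.827 -0.082  0.039] 515 1.178 [323. 107.]
[ 0.843 -0.307  0.053] 218 0.059 [429. 101.]
[ 0.795 -0.236  0.055] 810 1.178 [397. 122.]
[ 0.736 -0.086  0.089] 473 1.178 [327. 143.]
[ 0.733 -0.568  0.053] 325 1.178 [554. 153.]
[0.563 0.549 0.04 ] 6059 1.178 [ 20. 223.]
[ 0.69  -0.17   0.089] 481 1.178 [368. 166.]
[0.676 0.112 0.058] 148 1.178 [230. 173.]
[ 0.663 -0.085  0.089] 442 1.178 [326. 178.]
[0.672 0.006 0.058] 106 0.065 [281. 176.]
[0.568 0.126 0.059] 255 0.065 [222. 224.]
[ 0.561 -0.006  0.089] 398 1.178 [286. 228.]
[ 0.567 -0.133  0.068] 332 1.178 [345. 229.]
[0.438 0.122 0.04 ] 716 1.178 [222. 288.]
[ 0.445 -0.007  0.059] 266 1.178 [285. 286.]
[ 0.437 -0.123  0.054] 225 1.178 [342. 291.]
[0.215 0.024 0.158] 461 1.178 [265. 415.]
```

The top view agrees with the measurements. The large tray is at left (columns 105–180), with its long compartment on the right side. The small tray is at right (400–447). The border block is at (286,287), the square block at (222,226), and the large round block at (231,174). The white tall pot is at (287,228), next to the purple and blue look-alikes, and the wide pot is at (222,288). The scene camera confirms the heights and gives positions within 4 mm of the top camera's.

I'll start with the border block.

Emit:
move_arm(
  steps=[0, 0, 0, 0.07, 0.13, 0, 1, 0, 0, 0, 0.14, 0.26, 0, 1, 0, 0, 0, 0.21, 0.39, 0, 1, 0, 0, 0, 0.279, 0.516, 0, 1, 0, 0, 0, 0.279, 0.516, 0, 1, 0, 0, 0, 0.279, 0.516, 0, 1, 0, 0, 0, 0.279, 0.516, 0, 1, 0, 0, 0, 0.279, 0.516, 0, 1, 0, 0, 0, 0.279, 0.516, 0, 1, 0, 0, 0, 0.279, 0.516, 0, 1, 0, 0, 0, 0.279, 0.516, 0, 1, 0, 0, 0, 0.279, 0.516, 0, 1],
)

```text
time: 2.3
tool_pos: [0.4464, -0.0054, 0.2198]
ee_rot: [3.142, -0.001, 0.31]
wrist_force: [0.8, 0.1, 0.7]
width: 0.0941
finger_force: 0.0
```

```bash
python3 - <<'E'
from h import *
o=get_obs();print(o['tool_pos'])
m=camera_model('wrist');im,d=snapshot('wrist');save(im,'w1.png');P=points('wrist',d,m);z=P[...,2]
q=P[(z>.05)&(z<.068)&(np.hypot(P[...,0]-.446,P[...,1]+.008)<.06)]
print(len(q))
if len(q):
  c,s,a=cv2.minAreaRect(q[:,:2].astype(np.float32));print(c,s,a,np.median(q[:,2]))
E
```

```text
[ 0.4464114  -0.00537808  0.21977272]
1175
(0.4487451910972595, -0.006973739713430405) (0.04884675145149231, 0.02183985523879528) 17.614294052124023 0.06032365890032258
```

View pics/w1.png

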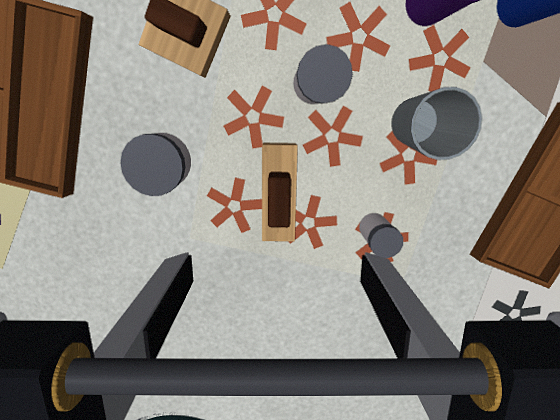

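The wrist picture shows the border block's handle at (280,198), centred between the fingers and aligned with them. It measures (0.448,-0.007), top at 0.060, so I'm descending.

Emit:
move_arm(
  steps=[0, 0, 0, 0, -0.001, -0.05, 1, 0, 0, 0, 0.001, -0.002, -0.1, 1, 0, 0, 0, 0.001, -0.002, -0.14, 1, 0, 0, 0, 0.001, -0.002, -0.165, 1, 0, 0, 0, 0.001, -0.002, -0.175, 1, 0, 0, 0, 0.001, -0.002, -0.175, 0, 0, 0, 0, 0.001, -0.002, -0.175, 0, 0, 0, 0, 0.001, -0.002, -0.175, 0, 0, 0, 0, 0.001, -0.002, -0.175, 0, 0, 0, 0, 0.001, -0.002, -0.175, 0, 0, 0, 0, 0.001, -0.002, -0.175, 0, 0, 0, 0, 0.001, -0.002, -0.175, 0],
)

```text
time: 3.55
tool_pos: [0.4467, -0.0102, 0.0447]
ee_rot: [3.141, -0.0, 0.308]
wrist_force: [-0.6, 0.5, 0.4]
width: 0.0416
finger_force: 0.0
```

Emit:
move_arm(
  steps=[0, 0, 0, 0, 0, 0, 0, 0, 0, 0, 0, 0, 0, 0, 0, 0, 0, 0, 0, 0, 0, 0, 0, 0, 0, 0, 0, 0, 0, 0, 0, 0, 0, 0.035, 0, 0, 0, 0, 0, 0, 0.08, 0, 0, 0, -0.06, 0.003, 0.045, 0.09, 0, 0, 0, -0.12, 0.006, 0.09, 0.09, 0, 0, 0, -0.18, 0.009, 0.135, 0.09, 0, 0, 0, -0.263, 0.012, 0.18, 0.09, 0, 0, 0, -0.263, 0.015, 0.225, 0.09, 0, 0, 0, -0.263, 0.015, 0.26, 0.09, 0],
)

```text
time: 4.75
tool_pos: [0.4614, 0.2522, 0.1341]
ee_rot: [-3.142, 0.0, 0.046]
wrist_force: [1.0, 0.0, -0.3]
width: 0.0219
finger_force: 30.0
```

Emit:
move_arm(
  steps=[0, 0, 0, 0, 0, -0.03, 0, 0, 0, 0, 0, 0, -0.06, 0, 0, 0, 0, 0, 0, -0.075, 0, 0, 0, 0, 0, 0, -0.083, 0, 0, 0, 0, 0, 0, -0.083, 0, 0, 0, 0, 0, 0, -0.083, 0.5, 0, 0, 0, 0, 0, -0.083, 0.5, 0, 0, 0, 0, 0, -0.083, 0.5, 0, 0, 0, 0, 0, -0.083, 0.5, 0, 0, 0, 0, 0, -0.083, 0.5, 0, 0, 0, 0, 0, -0.04, 0.5, 0, 0, 0, 0, 0, 0.01, 0.5],
)

```text
time: 5.95
tool_pos: [0.4597, 0.249, 0.1427]
ee_rot: [3.139, 0.007, 0.045]
wrist_force: [0.9, 0.3, -0.3]
width: 0.047
finger_force: 0.0
```

Emit:
move_arm(
  steps=[0, 0, 0.14, 0.02, -0.02, 0.01, 0.8, 0, 0, 0.28, 0.04, -0.05, 0.01, 0.8, 0, 0, 0.42, 0.06, -0.08, 0.01, 0.8, 0, 0, 0.56, 0.08, -0.1, 0.01, 0.8, 0, 0, 0.7, 0.1, -0.123, 0, 0.8, 0, 0, 0.84, 0.109, -0.123, 0, 0.8, 0, 0, 0.98, 0.109, -0.123, 0, 0.8, 0, 0, 1.12, 0.109, -0.123, 0, 0.8, 0, 0, 1.25, 0.109, -0.123, 0, 0.8, 0, 0, 1.377, 0.109, -0.123, 0, 0.8, 0, 0, 1.377, 0.109, -0.123, -0.04, 0.8, 0, 0, 1.377, 0.109, -0.123, -0.06, 0.8],
)

```text
time: 7.15
tool_pos: [0.5697, 0.1267, 0.0824]
ee_rot: [-3.14, 0.001, 1.422]
wrist_force: [-0.0, 1.2, -0.7]
width: 0.075
finger_force: 0.0
```

Emit:
move_arm(
  steps=[0, 0, 0, 0, 0, -0.025, 0.8, 0, 0, 0, 0, 0, -0.04, 0.8, 0, 0, 0, 0, 0, -0.04, 0, 0, 0, 0, 0, 0, -0.04, 0, 0, 0, 0, 0, 0, -0.04, 0, 0, 0, 0, 0, 0, -0.04, 0, 0, 0, 0, 0, 0, -0.04, 0, 0, 0, 0, 0, 0, -0.04, 0, 0, 0, 0, 0, 0, -0.04, 0, 0, 0, 0, 0, 0, -0.04, 0, 0, 0, 0, 0, 0, -0.04, 0, 0, 0, 0, 0, 0, 0.0, 0],
)

```text
time: 8.35
tool_pos: [0.5656, 0.1262, 0.0778]
ee_rot: [-3.127, 0.004, 1.422]
wrist_force: [-0.5, 0.7, -2.0]
width: 0.0218
finger_force: 30.0
```

Emit:
move_arm(
  steps=[0, 0, 0, 0, 0, 0.05, 0, 0, 0, 0.05, -0.025, 0.03, 0.055, 0, 0, 0, 0.1, -0.05, 0.065, 0.055, 0, 0, 0, 0.15, -0.08, 0.1, 0.055, 0, 0, 0, 0.194, -0.11, 0.135, 0.055, 0, 0, 0, 0.194, -0.14, 0.17, 0.055, 0, 0, 0, 0.194, -0.157, 0.197, 0.055, 0, 0, 0, 0.194, -0.157, 0.197, 0.055, 0, 0, 0, 0.194, -0.157, 0.197, 0.055, 0, 0, 0, 0.194, -0.157, 0.197, 0.02, 0, 0, 0, 0.194, -0.157, 0.197, -0.01, 0, 0, 0, 0.194, -0.157, 0.197, -0.02, 0],
)

```text
time: 9.55
tool_pos: [0.4122, 0.3211, 0.0606]
ee_rot: [-3.135, 0.004, 1.614]
wrist_force: [-0.1, -0.2, -1.3]
width: 0.022
finger_force: 30.0
```

Emit:
move_arm(
  steps=[0, 0, 0, 0, 0, -0.008, 0, 0, 0, 0, 0, 0, -0.013, 0, 0, 0, 0, 0, 0, -0.013, 0, 0, 0, 0, 0, 0, -0.013, 0.5, 0, 0, 0, 0, 0, -0.013, 0.5, 0, 0, 0, 0, 0, -0.013, 0.5, 0, 0, 0, 0, 0, -0.013, 0.5, 0, 0, 0, 0, 0, -0.013, 0.5, 0, 0, 0, 0, 0, 0.03, 0.5, 0, 0, 0, 0, 0, 0.075, 0.5, 0, 0, 0, 0.02, -0.04, 0.085, 0.9, 0, 0, 0, 0.04, -0.08, 0.085, 0.9],
)

```text
time: 10.75
tool_pos: [0.4555, 0.2446, 0.1534]
ee_rot: [3.134, -0.002, 1.619]
wrist_force: [0.9, -0.5, -0.6]
width: 0.0597
finger_force: 0.0
```

Emit:
move_arm(
  steps=[0, 0, 0, 0.018, -0.042, 0, 1, 0, 0, 0, 0.036, -0.084, 0, 1, 0, 0, 0, 0.055, -0.126, 0, 1, 0, 0, 0, 0.075, -0.17, 0, 1, 0, 0, 0, 0.095, -0.21, 0, 1, 0, 0, 0, 0.11, -0.251, 0, 1, 0, 0, 0, 0.11, -0.251, 0, 1, 0, 0, 0, 0.11, -0.251, 0, 1, 0, 0, 0, 0.11, -0.251, -0.03, 1, 0, 0, 0, 0.11, -0.251, -0.06, 1, 0, 0, 0, 0.11, -0.251, -0.08, 1, 0, 0, 0, 0.11, -0.251, -0.08, 1],
)

```text
time: 11.95
tool_pos: [0.5604, -0.005, 0.0659]
ee_rot: [-3.134, -0.002, 1.618]
wrist_force: [-0.7, -0.2, -1.4]
width: 0.0941
finger_force: 0.0
```

Emit:
move_arm(
  steps=[0, 0, 0, 0, 0, 0, 0, 0, 0, 0, 0, 0, 0, 0, 0, 0, 0, 0, 0, 0, 0, 0, 0, 0, 0, 0, 0, 0, 0, 0, 0, 0, 0, 0, 0, 0, 0, 0, 0, 0, 0, 0, 0, 0, 0, 0, 0, 0, 0, 0, 0, 0, 0, 0, 0, 0, 0, 0, 0, 0, 0, 0.03, 0, 0, 0, 0, 0, 0, 0.07, 0, 0, 0, 0, 0, 0, 0.09, 0, 0, 0, 0, 0, 0, 0.09, 0],
)

```text
time: 13.15
tool_pos: [0.5656, -0.0074, 0.1633]
ee_rot: [3.134, 0.001, 1.616]
wrist_force: [0.6, 0.3, -1.3]
width: 0.0434
finger_force: 30.0
```

Emit:
move_arm(
  steps=[0, 0, 0, -0.007, 0.04, 0, 0, 0, 0, 0, -0.015, 0.08, 0, 0, 0, 0, 0, -0.022, 0.125, 0, 0, 0, 0, 0, -0.03, 0.17, 0, 0, 0, 0, 0, -0.038, 0.215, 0, 0, 0, 0, 0, -0.046, 0.26, 0, 0, 0, 0, 0, -0.054, 0.3, 0, 0, 0, 0, 0, -0.06, 0.335, 0, 0, 0, 0, 0, -0.06, 0.335, 0, 0, 0, 0, 0, -0.06, 0.335, -0.03, 0, 0, 0, 0, -0.06, 0.335, -0.06, 0, 0, 0, 0, -0.06, 0.335, -0.078, 0],
)

```text
time: 14.35
tool_pos: [0.5013, 0.3258, 0.0763]
ee_rot: [-3.135, 0.004, 1.615]
wrist_force: [0.0, 0.5, -1.8]
width: 0.0431
finger_force: 30.0
```

Emit:
move_arm(
  steps=[0, 0, 0, 0, 0, -0.004, 0, 0, 0, 0, 0, 0, -0.006, 0, 0, 0, 0, 0, 0, -0.006, 0, 0, 0, 0, 0, 0, -0.006, 0.68, 0, 0, 0, 0, 0, -0.006, 0.68, 0, 0, 0, 0, 0, -0.006, 0.68, 0, 0, 0, 0, 0, -0.006, 0.68, 0, 0, 0, 0, 0, -0.006, 0.68, 0, 0, 0, 0, 0, 0.03, 0.68, 0, 0, 0, 0, 0, 0.07, 0.68, 0, 0, 0, 0, -0.04, 0.085, 0.9, 0, 0, 0, 0, -0.08, 0.085, 0.9],
)

```text
time: 15.55
tool_pos: [0.5054, 0.2485, 0.1708]
ee_rot: [3.134, -0.002, 1.618]
wrist_force: [1.0, 0.6, 0.4]
width: 0.0764
finger_force: 0.0
```

Emit:
move_arm(
  steps=[0, 0, 0, -0.022, -0.042, 0, 1, 0, 0, 0, -0.044, -0.084, 0, 1, 0, 0, 0, -0.065, -0.126, 0, 1, 0, 0, 0, -0.065, -0.126, 0, 1, 0, 0, 0, -0.065, -0.126, -0.03, 1, 0, 0, 0, -0.065, -0.126, -0.07, 1, 0, 0, 0, -0.065, -0.126, -0.1, 1, 0, 0, 0, -0.065, -0.126, -0.12, 1, 0, 0, 0, -0.065, -0.126, -0.13, 1, 0, 0, 0, -0.065, -0.126, -0.135, 1, 0, 0, 0, -0.065, -0.126, -0.135, 1, 0, 0, 0, -0.065, -0.126, -0.135, 1],
)

```text
time: 16.75
tool_pos: [0.4398, 0.1222, 0.0328]
ee_rot: [3.139, -0.0, 1.616]
wrist_force: [0.6, -0.4, 0.3]
width: 0.0941
finger_force: 0.0
```

Emit:
move_arm(
  steps=[0, 0, 0, 0, 0, 0, 0, 0, 0, 0, 0, 0, 0, 0, 0, 0, 0, 0, 0, 0, 0, 0, 0, 0, 0, 0, 0, 0, 0, 0, 0, 0, 0, 0, 0, 0, 0, 0, 0, 0, 0, 0, 0, 0, 0, 0, 0, 0, 0, 0, 0, 0, 0, 0, 0.04, 0, 0, 0, 0, 0, 0, 0.08, 0, 0, 0, 0, 0, 0, 0.12, 0, 0, 0, 0, 0, 0, 0.13, 0, 0, 0, 0, 0, 0, 0.13, 0],
)

```text
time: 17.95
tool_pos: [0.4395, 0.122, 0.1628]
ee_rot: [3.138, -0.0, 1.616]
wrist_force: [-1.0, 0.1, -1.9]
width: 0.0615
finger_force: 30.0
```

Emit:
move_arm(
  steps=[0, 0, 0, 0.005, -0.045, 0, 0, 0, 0, 0, 0.01, -0.09, 0, 0, 0, 0, 0, 0.015, -0.135, 0, 0, 0, 0, 0, 0.02, -0.18, 0, 0, 0, 0, 0, 0.025, -0.225, 0, 0, 0, 0, 0, 0.03, -0.27, 0, 0, 0, 0, 0, 0.035, -0.315, 0, 0, 0, 0, 0, 0.04, -0.36, 0, 0, 0, 0, 0, 0.045, -0.395, 0, 0, 0, 0, 0, 0.047, -0.421, 0, 0, 0, 0, 0, 0.047, -0.421, 0, 0, 0, 0, 0, 0.047, -0.421, 0, 0],
)

```text
time: 19.15
tool_pos: [0.4843, -0.2984, 0.1581]
ee_rot: [-3.137, -0.004, 1.615]
wrist_force: [-0.5, 0.1, -1.9]
width: 0.0614
finger_force: 30.0
```

Emit:
move_arm(
  steps=[0, 0, 0, 0, 0, -0.04, 0, 0, 0, 0, 0, 0, -0.08, 0, 0, 0, 0, 0, 0, -0.105, 0, 0, 0, 0, 0, 0, -0.118, 0, 0, 0, 0, 0, 0, -0.123, 0, 0, 0, 0, 0, 0, -0.123, 0, 0, 0, 0, 0, 0, -0.123, 0.8, 0, 0, 0, 0, 0, -0.123, 0.8, 0, 0, 0, 0, 0, -0.123, 0.8, 0, 0, 0, 0, 0, -0.123, 0.8, 0, 0, 0, 0, 0, -0.09, 0.8, 0, 0, 0, 0, 0, -0.04, 0.8],
)

```text
time: 20.35
tool_pos: [0.4834, -0.2976, 0.1183]
ee_rot: [-3.135, -0.006, 1.616]
wrist_force: [0.4, 0.0, -0.6]
width: 0.0753
finger_force: 0.0
```

Emit:
move_arm(
  steps=[0, 0, 0, 0, 0, 0.04, 0.8, 0, 0, 0, 0.02, 0.04, 0.05, 0.8, 0, 0, 0, 0.04, 0.084, 0.05, 0.8, 0, 0, 0, 0.06, 0.127, 0.05, 0.8, 0, 0, 0, 0.08, 0.17, 0.05, 0.8, 0, 0, 0, 0.1, 0.21, 0.05, 0.8, 0, 0, 0, 0.12, 0.253, 0.05, 0.8, 0, 0, 0, 0.14, 0.296, 0.05, 0.8, 0, 0, 0, 0.16, 0.337, 0.05, 0.8, 0, 0, 0, 0.18, 0.38, 0.05, 0.8, 0, 0, 0, 0.195, 0.411, 0.05, 0.8, 0, 0, 0, 0.195, 0.411, 0.05, 0.8],
)

```text
time: 21.55
tool_pos: [0.6814, 0.1165, 0.1704]
ee_rot: [-3.141, -0.002, 1.621]
wrist_force: [0.4, -0.3, -0.7]
width: 0.075
finger_force: 0.0
```

Emit:
move_arm(
  steps=[0, 0, 0, 0, 0, -0.04, 0.8, 0, 0, 0, 0, 0, -0.08, 0.8, 0, 0, 0, 0, 0, -0.11, 0.8, 0, 0, 0, 0, 0, -0.126, 0.8, 0, 0, 0, 0, 0, -0.126, 0.8, 0, 0, 0, 0, 0, -0.126, 0, 0, 0, 0, 0, 0, -0.126, 0, 0, 0, 0, 0, 0, -0.126, 0, 0, 0, 0, 0, 0, -0.126, 0, 0, 0, 0, 0, 0, -0.126, 0, 0, 0, 0, 0, 0, -0.126, 0, 0, 0, 0, 0, 0, -0.126, 0],
)

```text
time: 22.75
tool_pos: [0.6807, 0.1119, 0.0457]
ee_rot: [3.141, -0.0, 1.616]
wrist_force: [0.6, 0.5, 0.9]
width: 0.0255
finger_force: 30.0
```

Emit:
move_arm(
  steps=[0, 0, 0, 0, 0, 0.04, 0, 0, 0, 0, 0, 0, 0.08, 0, 0, 0, 0, 0, 0, 0.124, 0, 0, 0, 0, -0.01, -0.045, 0.124, 0, 0, 0, 0, -0.02, -0.09, 0.124, 0, 0, 0, 0, -0.032, -0.135, 0.124, 0, 0, 0, 0, -0.044, -0.18, 0.124, 0, 0, 0, 0, -0.056, -0.225, 0.124, 0, 0, 0, 0, -0.068, -0.27, 0.124, 0, 0, 0, 0, -0.08, -0.315, 0.124, 0, 0, 0, 0, -0.092, -0.36, 0.124, 0, 0, 0, 0, -0.1, -0.4, 0.124, 0],
)

```text
time: 23.95
tool_pos: [0.5793, -0.2902, 0.169]
ee_rot: [-3.141, -0.0, 1.615]
wrist_force: [0.9, 0.5, -0.7]
width: 0.0254
finger_force: 30.0
```

Emit:
move_arm(
  steps=[0, 0, 0, -0.005, -0.017, 0, 0, 0, 0, 0, -0.005, -0.017, 0, 0, 0, 0, 0, -0.005, -0.017, -0.04, 0, 0, 0, 0, -0.005, -0.017, -0.08, 0, 0, 0, 0, -0.005, -0.017, -0.105, 0, 0, 0, 0, -0.005, -0.017, -0.117, 0, 0, 0, 0, -0.005, -0.017, -0.117, 0, 0, 0, 0, -0.005, -0.017, -0.117, 0.5, 0, 0, 0, -0.005, -0.017, -0.117, 0.5, 0, 0, 0, -0.005, -0.017, -0.117, 0.5, 0, 0, 0, -0.005, -0.017, -0.117, 0.5, 0, 0, 0, -0.005, -0.017, -0.08, 0.5],
)

```text
time: 25.15
tool_pos: [0.5722, -0.303, 0.0833]
ee_rot: [-3.131, -0.008, 1.616]
wrist_force: [-0.3, 0.8, -0.3]
width: 0.047
finger_force: 0.0
```

Emit:
move_arm(
  steps=[0, 0, 0, 0, 0, 0.045, 0.5, 0, 0, 0, 0, 0, 0.09, 0.5, 0, 0, 0, -0.03, -0.03, 0.12, 0.5, 0, 0, 0, -0.06, -0.06, 0.12, 0.5, 0, 0, 0, -0.09, -0.09, 0.12, 0.5, 0, 0, 0, -0.12, -0.12, 0.12, 0.5, 0, 0, 0, -0.15, -0.15, 0.12, 0.5, 0, 0, 0, -0.18, -0.18, 0.12, 0.5, 0, 0, 0, -0.18, -0.18, 0.12, 0.5, 0, 0, 0, -0.18, -0.18, 0.12, 0.5],
)

```text
time: 26.15
tool_pos: [0.395, -0.4857, 0.2096]
ee_rot: [3.141, -0.0, 1.614]
wrist_force: [0.2, -0.0, 0.8]
width: 0.0471
finger_force: 0.0
```

```bash
python3 - <<'E'
from h import *
print(get_obs()['time'])
im,d=snapshot('top');save(im[90:350,80:470].repeat(2,0).repeat(2,1),'top1.png');P=points('top',d);z=P[...,2]
L=(.458,.296,2.6);S=(.529,-.301,-3.8)
for n,x,y,a,b,t in[('sq',.414,.324,.05,.08,L),('bd',.462,.25,.05,.08,L),('tp',.504,.328,.085,.11,L),('wp',.486,-.299,.035,.06,S),('rb',.576,-.305,.05,.08,S),('thin',.437,-.123,.048,.06,0),('tumb',.559,-.121,.068,.08,0),('mini',.675,.005,.05,.066,0)]:
    m=(np.hypot(P[...,0]-x,P[...,1]-y)<.045)&(z>a)&(z<b);q=P[m]
    c,s,an=cv2.minAreaRect(q[:,:2].astype(np.float32));r=c
    A=np.c_[q[:,:2],np.ones(len(q))];f=np.linalg.lstsq(A,q[:,2],rcond=None)[0]
    if t:
        th=np.radians(t[2]);dx,dy=c[0]-t[0],c[1]-t[1];r=(dx*np.cos(th)+dy*np.sin(th),-dx*np.sin(th)+dy*np.cos(th))
    print(n,m.sum(),np.round(c,3),'local',np.round(r,3),np.round(s,3),round(an,1),'z',round(np.median(q[:,2]),4),'slope',np.round(f[:2],3))
E
```

```text
26.15
sq 252 [0.412 0.324] local [-0.044  0.03 ] [0.02  0.045] 0.9 z 0.0651 slope [-0.007  0.059]
bd 304 [0.46 0.25] local [-0.    -0.046] [0.049 0.023] 2.5 z 0.0651 slope [-0.005  0.201]
tp 401 [0.502 0.328] local [0.046 0.03 ] [0.042 0.044] 1.2 z 0.0953 slope [0.002 0.023]
wp 718 [ 0.485 -0.297] local [-0.044  0.001] [0.058 0.061] 1.0 z 0.0451 slope [-0.004 -0.015]
rb 145 [ 0.575 -0.301] local [0.046 0.003] [0.025 0.025] 36.0 z 0.0643 slope [ 0.066 -0.182]
thin 216 [ 0.437 -0.122] local [ 0.437 -0.122] [0.033 0.032] 42.2 z 0.054 slope [ 0.032 -0.021]
tumb 167 [ 0.559 -0.121] local [ 0.559 -0.121] [0.059 0.06 ] 0.4 z 0.0737 slope [-0.022  0.018]
mini 87 [0.674 0.005] local [0.674 0.005] [0.02  0.019] 1.2 z 0.0588 slope [0.104 0.003]
```

View pics/top1.png

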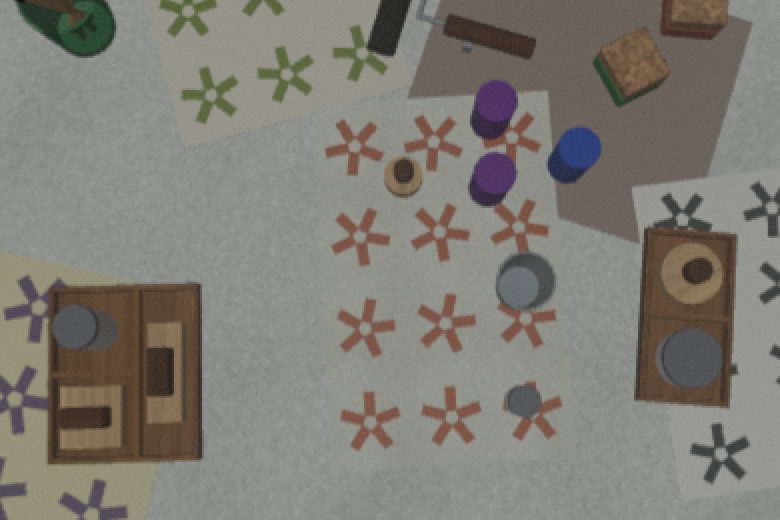

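```bash
python3 - <<'E'
from h import *
im,d=snapshot('scene');save(im,'s1.png');P=points('top',snapshot('top')[1]);z=P[...,2]
for n,x,y,r,a,b in[('bd base',.46,.25,.06,.026,.036),('sq base',.412,.324,.045,.026,.036),('rb base',.575,-.301,.04,.026,.036)]:
    q=P[(np.hypot(P[...,0]-x,P[...,1]-y)<r)&(z>a)&(z<b)];f=np.linalg.lstsq(np.c_[q[:,:2],np.ones(len(q))],q[:,2],rcond=None)[0];print(n,len(q),np.median(q[:,2]),f[:2])
E
```

```text
bd base 606 0.030609305369633296 [ 0.00257027 -0.00588249]
sq base 664 0.030589600721880758 [-0.00026648  0.0005346 ]
rb base 577 0.03026465987057541 [-0.00057574  0.00998318]
```

View pics/s1.png

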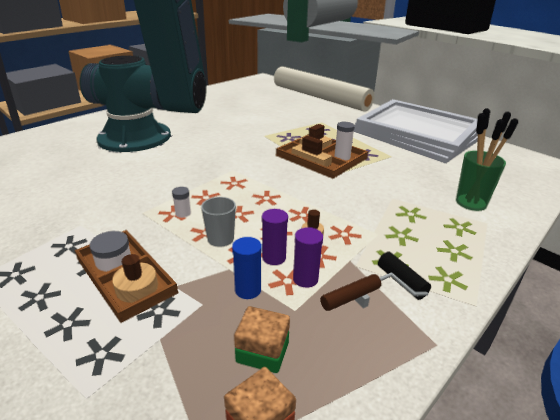

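Both views show each of the five things flat in its own compartment: in the scene picture, the large tray at (320,150) and the small tray at (125,270). The measured base tops are level and at the right height (0.030–0.031), and the spare items haven't moved.

```bash
python3 -c "
from bench import *
print(close_job())"
```

```text
the job is handed in; nothing more can be done
None
```

I put both kits together and handed the job in at about 26 s: all five things stood flat in their own compartments, and the thin pot, small round block and tumbler had not moved. The hand-in call gave no verdict.

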